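# Open the medicine box's combination lock and present it

### The arm

A 6-joint arm with a two-finger parallel gripper is mounted at the origin on the work surface. World frame = base frame: x ahead of the robot, y to its left, z up, the work surface at z = 0. Lengths are in m, angles in degrees, forces in N, time in s.
With the tool pointing down it reaches from about 0.35 to 0.875 m from the base axis. Payload 4.2 kg.
Tool frame: the origin (TCP) lies midway between the tips of the shut fingers; the grasp point (between the pads) lies 19 mm behind it; z points along the fingers, y is the line along which they close (so a half turn about z gives the same grasp; the last joint's range is limited). The gripper opens to 87 mm and grips with 3 to 60 N. Pads are 19 mm wide; open, the fingers measure 117 mm over their backs; the gripper's body (75 mm by 190 mm) begins 51 mm behind the grasp point.
Start: joints at [80.879, 22.042, 0.453, 0, -68.411, -14.817], TCP at [0.254, 0.571, 0.223] pointing down, gripper open.
Joint ranges: [-179.83, 179.83], [-69.29, 118.12], [-61.27, 80.66], [-181.25, 117.63], [-171.15, -9.14], [-177.46, 177.46]. Speed limits (degrees/s): [159.86, 159.86, 180, 180, 180, 180].

### API

Orientations are given as a 3x3 rotation matrix whose columns are the frame's x, y, z axes.
In Python, from station import sense, capture, finish_job, silhouettes, landmark_of gives the robot as it stands.
- The arm moves only by the tool step_arm, never from a script. Its arguments are lists of equal length, an entry for each row: "linear": the shift along the tool's x, y, z in mm, a list of three; "delta_rot": the turn, a rotation vector about the tool's x, y, z in rad, a list of three; "grip": the finger opening in mm, from 0 to 87. A call has 1 to 10 rows; each row shifts and turns the commanded pose from where the row before left it, along the tool's axes as they then stand; what a row does not reach is not made up. A row lasts 1/8 s, in which the tool goes at most 62.5 mm and 10.7 degrees, less where a joint would pass 70% of its speed; a pose out of reach is approached as far as the arm can. A call with a gripper value outside its range is refused whole. The fingers move at their own pace and stop on an object; the grip force is fixed at half the most. Time passes only in rows, so rows that do not move let the fingers close. It gives the time, the measured TCP pose, the force, the opening and the grip force at its end, in the units of the state.
- sense(): the state, without advancing time (a new reading comes with each control period).
- capture(name): name is "side" or "top"; returns a dict with "img" (420x560x3 uint8, red, green, blue), "fx", "fy", "cx", "cy" (pixels), "k1" (the pictures are not rectified: a ray, as slopes to the right and down, at radius r is drawn at 1 + k1 r^2 times it, then the intrinsics apply), "world_to_cam" (4x4, takes a point from world to camera coordinates). Camera axes: x right, y up, looking along -z (the intrinsics and any distortion apply to the point x, -y, -z); pixel columns grow to the right and rows downward; lengths in m; the calibration is good to about 2 mm. A picture is of the moment at which its call begins. There is no depth.
- finish_job(): hands the job in; it is judged then, once.
Trained networks look in the newest picture that a camera, given by its name, has taken for a name from the list of things; names that differ only in an ending like _2 or _b are one class to them, and where a whole thing is asked for, a point or a joint stands for the part that bears it (a point fixed in the world has none). Each returns a list of dicts, best first, with "score" (0 to 1); they miss things now and then, are a little off and sometimes report something else, mostly with a low value. They report only what shows in the picture. A call takes as long as a camera call. They do not tell look-alikes from the thing itself.
- silhouettes(camera, label): "mask" (420x560 bool, what is visible of it) and "point" ([column, row] in pixels, amid what is visible of it).
- landmark_of(camera, label): "point" ([column, row] in pixels: a listed point, or the origin of a listed thing).
The state is a dict: "time_s": time; "joints": joint angles; "joint_velocities": joint speeds; "effort": joint torques, N m; "tcp_pos": TCP position; "ee_rot": TCP orientation; "wrist_force": force on the tool from outside, world axes, zero at the start; "moment": the same for the moment, N m; "gripper_width": opening from 0.0 (shut) to 1.0 (fully open); "gripper_force": force on a finger pad.
Only numpy, scipy, OpenCV 4.12 (cv2) and the standard library are available. Lean on these libraries where they do the work, as an engineer would, in place of code of your own. Each camera call takes 0.05 s, during which the arm holds its last target. There are 200 camera calls.

### The job

Turn the dial of the combination padlock on the medicine box clockwise, feeling the clicks, until its pointer has clicked into line with the long mark on the shackle side; then pull the lock straight back from the staple so that the shackle slides all the way out, and take the open lock off the staple. Finish holding it level, dial up and still open, about 8 cm above the middle of the tag reader's black pad: the program ends while the gripper holds it there, without putting it down. Leave the small vial on the box and the brown jar where they stand.

Things in the scene. Friction and masses are not known exactly. Their poses are not given: they have to be found in the camera images.
- padlock: Steel combination padlock lying flat on the medicine box, about 0.36 kg. Case 50 x 50 x 20 mm; origin at the centre of its underside, x points to the shackle, z up. Shackle: a U of 7 mm bar, its axis 10 mm above the underside, legs at y = +17 mm (long, stays in the case) and -17 mm (short, its end comes free). Pull the lock to its -x to open it.
- shackle_bow (a point): Middle of the shackle's bow (bar axis), 55 mm ahead of the lock's axis when closed, 77 mm when open; axes as the lock's. The inside of the bow is 26 mm from the case closed, 48 mm open; open, the short leg's end stands 18 mm clear of the case.
- dial (a joint): Angle of the dial on the case, rad, growing anticlockwise from above; 0 = pointer at the long mark, towards the shackle. Clicks into a notch every 0.419 rad, up to 0.09 N m between notches; starts at 0.3 to 1.4, in a notch or between two. Only at 0 (within about 0.1) can the shackle be pulled out; with it out the dial is locked at 0.
- shackle (a joint): How far the shackle is pulled out of the case, m: 0 closed, 0.022 fully open. About 2.5 N of friction holds it where it is left.
- dial_grip (a point): On the dial's axis, 36 mm above the lock's underside; x = pointer direction, z up. Black disc, 39 mm across, its top 24.5 mm above the underside, with an aluminium bar grip: 10 mm thick, from 16 mm behind the axis to 10 mm ahead, top 45.5 mm above the underside; a narrow nose (31.5 mm high) goes on to 18 mm ahead as pointer. The grip can pull and carry the whole lock.
- staple (a point): Middle of the window of the hasp staple fixed on the lid, 10 mm above the lid: a loop of 5 mm bar around the short leg, across the lock's x, posts 18 mm apart, top 21 mm above the lid; x as the lock's. It starts 37 to 43 mm ahead of the lock's origin; the bow meets it at 49 mm, and 22 mm more pull brings the shackle out.
- unhook (a point): Where to lift: point on the lid, 34 mm to the -x side of the staple and 17 mm to its +y side; x as the lock's. With the shackle out and the lock's origin here (+-5 mm along x) the staple stands in the gap between case and short leg's end, and the lock lifts straight up; 30 mm up it is clear of the staple.
- medbox: White and grey steel medicine box, 256 x 206 mm, lid top 80 mm above the bench; fixed. Origin at the centre of its underside, x as the lock's. The lock lies between two ribs on the lid, 6 mm high, 90 mm long, 1.5 mm clear of its sides: they keep it from twisting and let it slide along x. A strap 50 mm wide, 2.5 mm thick lies on the lid from the staple to the rear.
- reader_pad (a point): Centre of the top of the tag reader's black pad: a grey box 120 x 120 mm, 28 mm high, with a black square 94 x 94 mm on top marked with a thin cross, left or right of the medicine box; fixed. z up.
- vial: Small glass vial, 26 mm across, 50 mm high, standing on the rear left of the lid; origin at its underside; leave it.
- jar: Brown glass jar, 70 mm across, 90 mm high. Stands on the bench; leave it.
Mind the look-alikes: they are no part of the job. Leave any pink look-alike of the padlock alone.

How it is judged (in metres and radians):
On the way:
1. the shackle is pulled out of the case (at least 18 of 22 mm) while the lock is still on the staple (value of joint shackle above 0.018 m and z of dial_grip in the frame of staple below 0.04 m), for 0.1 s.
At the end, for the whole second after the job is handed in: The gripper holds the padlock, shackle at least 16 mm out, its middle within 35 mm (level) of the middle of the reader's pad, its underside 40 to 140 mm above the pad, dial up and tilted less than 0.3 rad, at rest, gripped by the fingers and not touching the box (value of joint shackle above 0.016 m and horizontal distance between padlock and reader_pad below 0.035 m and z of padlock in the frame of reader_pad between 0.04 and 0.14 m and angle between padlock's own z axis and vertical below 0.3 rad and contact force between padlock and the fingers above 1 N and contact force between padlock and medbox below 0.1 N and linear speed of padlock below 0.04 m/s); the arm keeps its last pose, push and grip.
It fails at once if the shackle is forced out with the dial away from its mark (value of joint shackle above 0.008 m and (value of joint dial above 0.25 rad or value of joint dial below -0.25 rad)).
It fails at once if a bystander is moved by more than 30 mm or knocked over (distance of any of vial, jar from where it was at the start of the episode above 0.03 m or angle between any of vial, jar's own z axis and vertical above 0.5 rad).
It also fails if it takes over 42 s, if anything falls off the work surface, if the arm or the gripper's body presses on something with over 40 N, if the wrist force passes 120 N, or if a joint passes its speed limit or range.

## Working session

There is one attempt and no reset: what is moved stays moved. The work goes in short steps, Python scripts to look and compute and a tool call to move; the robot and the scene stay as the last step left them, time stands still between calls to the robot, and variables do not carry over. Pictures are saved under pics/ and viewed, at most 10 in all, crops included, and the job is handed in when it is done.

Besides the shell and the picture viewer there is one more tool, called after "Request:" as a command line: name --argument value ..., lists and objects as JSON in quotes. step_arm: Moves the arm, as the interface text tells. Its arguments: {"type":"object","properties":{"linear":{"type":"array"},"delta_rot":{"type":"array"},"grip":{"type":"array"}},"required":["linear","delta_rot","grip"]}

```bash
mkdir -p pics; cat > h.py <<'E'
import numpy as np, cv2
from station import *
def ray(c,p):
    K=np.array([[c['fx'],0,c['cx']],[0,c['fy'],c['cy']],[0,0,1.]])
    u=cv2.undistortPoints(np.array([[p]],float),K,np.array([c['k1'],0,0,0.]))[0,0]
    T=np.array(c['world_to_cam']);R=T[:3,:3]
    d=R.T@np.array([u[0],-u[1],-1.]);o=-R.T@T[:3,3]
    return o,d
def at_z(c,p,z):
    o,d=ray(c,p);return o+d*(z-o[2])/d[2]
def proj(c,P):
    T=np.array(c['world_to_cam']);q=T[:3,:3]@np.array(P)+T[:3,3]
    x,y=q[0]/-q[2],-q[1]/-q[2];f=1+c['k1']*(x*x+y*y)
    return np.array([c['fx']*x*f+c['cx'],c['fy']*y*f+c['cy']])
def tri(c1,p1,c2,p2):
    o1,d1=ray(c1,p1);o2,d2=ray(c2,p2)
    s=np.linalg.lstsq(np.stack([d1,-d2],1),o2-o1,rcond=None)[0]
    a,b=o1+s[0]*d1,o2+s[1]*d2
    return (a+b)/2,np.linalg.norm(a-b)
E
python3 - <<'E'
from h import *
np.set_printoptions(precision=3,suppress=True)
C={n:capture(n) for n in('side','top')}
for n,c in C.items():
    print(n,ray(c,(280,210)))
    for l in['padlock','shackle_bow','dial_grip','staple','unhook','medbox','reader_pad','vial','jar']:
        print(n,l,[(np.round(r['point'],1),round(r['score'],2)) for r in landmark_of(n,l)[:3]])
cv2.imwrite('pics/a.png',cv2.cvtColor(C['top']['img'],cv2.COLOR_RGB2BGR))
cv2.imwrite('pics/b.png',cv2.cvtColor(C['side']['img'],cv2.COLOR_RGB2BGR))
print(sense())
E
```

```text
side (array([0.454, 0.651, 0.6  ]), array([ 0.203, -0.797, -0.569]))
side padlock [(array([316.1, 254.8]), 0.88), (array([340.2, 228.6]), 0.86), (array([241.8, 217.5]), 0.78)]
side shackle_bow [(array([163.2, 298.8]), 0.68), (array([368.6, 227.1]), 0.58), (array([226.1, 226.6]), 0.51)]
side dial_grip [(array([309.5, 238. ]), 0.85), (array([184.7, 303.4]), 0.8), (array([316.2, 252.1]), 0.66)]
side staple [(array([292.8, 239.2]), 0.7)]
side unhook [(array([306.9, 250.6]), 0.75)]
side medbox [(array([309.6, 281.7]), 0.7)]
side reader_pad [(array([308.4, 412.4]), 0.75), (array([311.1, 254.5]), 0.61)]
side vial [(array([245.8, 262.1]), 0.69)]
side jar [(array([274.4, 194.6]), 0.77)]
top (array([ 0.473, -0.014,  1.103]), array([ 0.148,  0.002, -0.989]))
top padlock [(array([259.7, 236.8]), 0.75), (array([254.3, 241.8]), 0.74), (array([331.6, 261.2]), 0.67)]
top shackle_bow [(array([260.1, 221. ]), 0.61), (array([214.4, 149.7]), 0.53), (array([335.4, 280.3]), 0.43)]
top dial_grip [(array([257.3, 236.7]), 0.76), (array([330.6, 259.2]), 0.71), (array([324.3, 164.2]), 0.68)]
top staple [(array([262.9, 225.3]), 0.7)]
top unhook [(array([257.3, 237. ]), 0.6)]
top medbox []
top reader_pad [(array([150.6, 261.1]), 0.59)]
top vial [(array([235.4, 193.3]), 0.53)]
top jar [(array([367. , 181.3]), 0.62), (array([256.3, 243.4]), 0.27)]
{'time_s': 1.0, 'joints': array([ 80.88 ,  22.039,   0.453,  -0.001, -68.411, -14.817]), 'joint_velocities': array([-0.104,  0.074,  0.035, -0.048,  0.064, -0.093]), 'effort': array([ -0.   , -39.047,  18.762,   4.225,   0.015,  -0.   ]), 'tcp_pos': array([0.254, 0.571, 0.223]), 'ee_rot': array([[ 0.914, -0.406, -0.   ],
       [-0.406, -0.914,  0.   ],
       [-0.   , -0.   , -1.   ]]), 'wrist_force': array([-0.6  ,  0.155, -0.748]), 'moment': array([-0.021,  0.021,  0.016]), 'gripper_force': 0.0, 'gripper_width': 0.9979717146207681}
```

View pics/a.png

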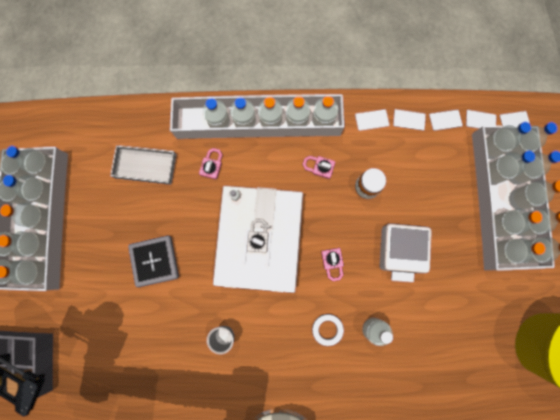

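View pics/b.png

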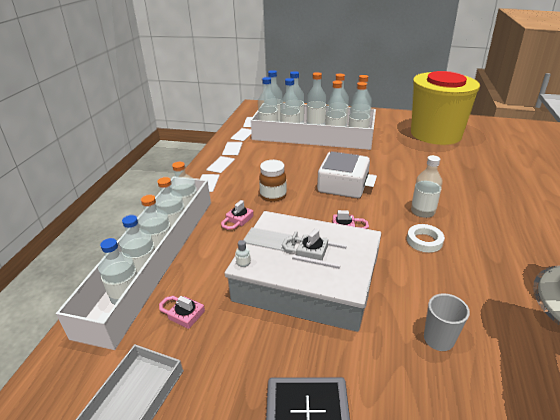

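The grey lock on the box is at top (258,240) and side (312,244). The pink look-alikes are at top (211,164), (320,166) and (333,262). The reader with the cross is at top (152,261); the white device at (408,248) has no cross. I'll confirm in one enlarged crop and measure.

```bash
python3 - <<'E'
from h import *
np.set_printoptions(precision=4,suppress=True)
C={n:capture(n) for n in('side','top')}
S,T=C['side'],C['top']
def tp(l,k1=0,k2=0):
    a=landmark_of('side',l)[k1]['point'];b=landmark_of('top',l)[k2]['point'];return tri(S,a,T,b)
for l in['staple','unhook','dial_grip','reader_pad','vial']: print(l,tp(l))
for z,l in((.08,'unhook'),(.09,'staple'),(.116,'dial_grip'),(.028,'reader_pad')):
    for n in C: print(l,n,at_z(C[n],landmark_of(n,l)[0]['point'],z))
# lid corners from top image: bright white
m=silhouettes('top','medbox'); print([ (r['score'],r['mask'].sum(),r['point']) for r in m])
g=cv2.cvtColor(T['img'],cv2.COLOR_RGB2GRAY);hsv=cv2.cvtColor(T['img'],cv2.COLOR_RGB2HSV)
w=((hsv[...,1]<50)&(hsv[...,2]>150)).astype(np.uint8);w[:180]=0;w[300:]=0;w[:,:205]=0;w[:,310:]=0
pts=cv2.findNonZero(w);r=cv2.minAreaRect(pts);bx=cv2.boxPoints(r)
q=np.array([at_z(T,p,.08)[:2] for p in bx]);print(bx,q,q.mean(0),[np.linalg.norm(q[i]-q[i-1]) for i in range(4)])
for i in range(4):
    d=q[i]-q[i-1];print(np.degrees(np.arctan2(d[1],d[0])))
def crop(c,x,y,w,h,s):return cv2.cvtColor(cv2.resize(c['img'][y:y+h,x:x+w],None,fx=s,fy=s,interpolation=cv2.INTER_CUBIC),cv2.COLOR_RGB2BGR)
a=crop(T,225,205,66,66,6);b=crop(S,270,215,66,66,6)
cv2.imwrite('pics/c.png',np.hstack([a,b]))
E
```

```text
staple (array([0.5834, 0.0294, 0.0971]), np.float64(0.0061089104443316404))
unhook (array([0.5538, 0.0454, 0.0734]), np.float64(0.005313807104001871))
dial_grip (array([ 0.5492, -0.1489, -0.0404]), np.float64(0.0723399300585918))
reader_pad (array([0.5067, 0.3389, 0.0279]), np.float64(0.002743003443918919))
vial (array([0.6627, 0.1039, 0.0853]), np.float64(0.010344098017879425))
unhook side [0.5499 0.053  0.08  ]
unhook top [0.556  0.0452 0.08  ]
staple side [0.5821 0.0208 0.09  ]
staple top [0.5873 0.03   0.09  ]
dial_grip side [0.5529 0.0502 0.116 ]
dial_grip top [ 0.508 -0.135  0.116]
reader_pad side [0.5053 0.339  0.028 ]
reader_pad top [0.508 0.339 0.028]
[(0.57, np.int64(7492), [265.7, 238.4])]
[[212.7617 285.2401]
 [221.5197 184.5234]
 [303.2495 191.6304]
 [294.4916 292.3471]] [[ 0.4384  0.1596]
 [ 0.6961  0.139 ]
 [ 0.6739 -0.0725]
 [ 0.4188 -0.045 ]] [0.5568 0.0453] [np.float64(0.20554866096269042), np.float64(0.2585032729134005), np.float64(0.21268330444684766), np.float64(0.2564972512953988)]
84.53082967618938
-4.577365988851741
-96.00620743882682
173.83792176440355
```

View pics/c.png

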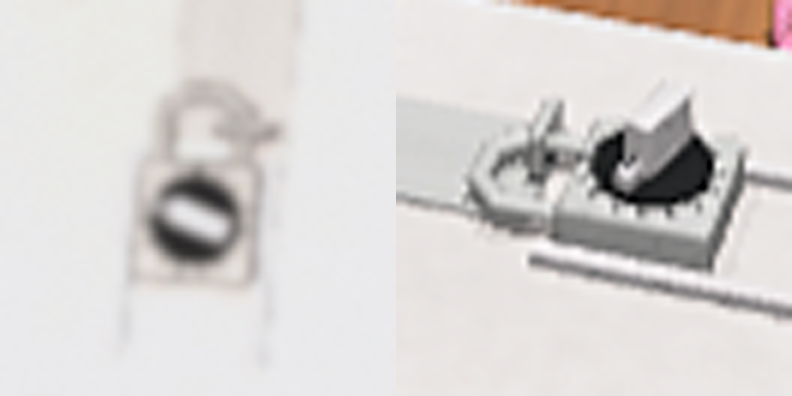

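The crop confirms the grey lock, with its shackle up the image and round the staple. The dial's nose points to about +x+y, roughly 65° in the world. I'll refine the dial centre and plan the approach.

```bash
cat >> h.py <<'E'
from scipy.spatial.transform import Rotation as Ro
def plan(R,p,R2,p2,n):
    """rows of tool-axis shifts (mm) and rotvecs"""
    rv=Ro.from_matrix(R.T@R2).as_rotvec()/n; d=(np.array(p2)-p)/n*1000
    Rc=R.copy()
    L=[]
    for i in range(n):
        L.append([float(x) for x in np.round(Rc.T@d,1)]);Rc=Rc@Ro.from_rotvec(rv).as_matrix()
    return L,[round(float(x),4) for x in rv]
def down(yaw):
    a=np.radians(yaw);c,s=np.cos(a),np.sin(a)
    return np.array([[c,s,0],[s,-c,0],[0,0,-1.]])
E
python3 - <<'E'
from h import *
np.set_printoptions(precision=4,suppress=True)
C={n:capture(n) for n in('side','top')};S,T=C['side'],C['top']
# disc: dark blob near lock
def dark(c,x,y,r):
    g=cv2.cvtColor(c['img'],cv2.COLOR_RGB2GRAY);m=np.zeros_like(g);m[y-r:y+r,x-r:x+r]=(g[y-r:y+r,x-r:x+r]<95);return m
out={}
for n,(x,y,r) in {'top':(257,242,11),'side':(313,242,14)}.items():
    m=dark(C[n],x,y,r);p=cv2.findNonZero(m);h=cv2.convexHull(p);e=cv2.fitEllipse(h) if len(h)>=5 else None
    print(n,m.sum(),e);print(at_z(C[n],e[0],.1045));out[n]=e[0]
print(tri(S,out['side'],T,out['top']))
for n in C:
  for r in landmark_of(n,'dial_grip')+landmark_of(n,'padlock'): print(n,np.round(r['point'],1),round(r['score'],2))
# bar angle, top: bright inside disc
g=cv2.cvtColor(T['img'],cv2.COLOR_RGB2GRAY).astype(float)
yy,xx=np.mgrid[0:420,0:560];cx,cy=out['top'];w=np.where(np.hypot(xx-cx,yy-cy)<5.5,np.clip(g-110,0,None),0)
X=np.stack([(xx-(w*xx).sum()/w.sum()).ravel(),(yy-(w*yy).sum()/w.sum()).ravel()]);cov=(X*w.ravel())@X.T
v=np.linalg.eigh(cov)[1][:,1];a=at_z(T,(cx,cy),.12);b=at_z(T,(cx+5*v[0],cy+5*v[1]),.12);d=b-a
print('bar yaw',np.degrees(np.arctan2(d[1],d[0])))
s=sense()
p=plan(s['ee_rot'],s['tcp_pos'],down(-115.3),[.556,.047,.2],10);print(p)
E
```

```text
top 63 ((257.0265197753906, 241.2895050048828), (12.184887886047363, 13.313949584960938), 21.52969741821289)
[0.5459 0.046  0.1045]
side 144 ((314.39117431640625, 244.54638671875), (16.01828956604004, 27.30797004699707), 118.12322235107422)
[0.5412 0.0545 0.1045]
(array([0.5444, 0.0463, 0.0977]), np.float64(0.003914166380371349))
side [183.2 304.4] 0.9
side [343.1 214.6] 0.68
side [240.  203.9] 0.58
side [311.7 237.7] 0.54
side [304.4 282.1] 0.5
side [340.2 228.1] 0.84
side [241.3 217.2] 0.83
side [187.5 316.9] 0.69
side [314.7 252.4] 0.63
top [332.7 259.1] 0.56
top [257.2 240.6] 0.55
top [325.2 163.7] 0.55
top [207.6 168.1] 0.51
top [330.9 258.3] 0.82
top [213.7 171.2] 0.8
top [323.4 170. ] 0.7
top [261.1 240.4] 0.63
bar yaw 66.57404367612929
([[48.9, 35.6, 2.3], [54.0, 27.4, 2.3], [57.6, 18.5, 2.3], [59.8, 9.1, 2.3], [60.5, -0.5, 2.3], [59.7, -10.1, 2.3], [57.3, -19.4, 2.3], [53.5, -28.3, 2.3], [48.3, -36.4, 2.3], [41.9, -43.6, 2.3]], [-0.0, -0.0, 0.1595])
```

Request:
step_arm --linear '[[49,36,2],[54,27,2],[58,18,2],[60,9,2],[60,0,2],[60,-10,2],[57,-19,2],[53,-28,2],[48,-36,2],[42,-44,2]]' --delta_rot '[[0,0,0.158],[0,0,0.158],[0,0,0.158],[0,0,0.158],[0,0,0.158],[0,0,0.158],[0,0,0.158],[0,0,0.158],[0,0,0.158],[0,0,0.158]]' --grip '[60,60,60,60,60,60,60,60,60,60]'

```text
time_s: 3.6
tcp_pos: [0.5599, 0.0481, 0.2028]
ee_rot: [[-0.419, -0.908, 0.001], [-0.908, 0.419, 0.0], [-0.001, -0.001, -1.0]]
wrist_force: [1.5, 0.5, 1.1]
gripper_width: 0.69
gripper_force: 0.0
```

```bash
python3 - <<'E'
from h import *
np.set_printoptions(precision=4,suppress=True)
C={n:capture(n) for n in('side','top')};S,T=C['side'],C['top']
s=sense();R=s['ee_rot'];print(s['time_s'],s['tcp_pos'],s['joints'],np.degrees(np.arctan2(R[1,0],R[0,0])))
print('tcp px side',proj(S,s['tcp_pos']))
for z in(.08,.1045,.1255):print(z,proj(S,[.546,.047,z]))
a=S['img'][175:285,250:400];a=cv2.resize(a,None,fx=5,fy=5,interpolation=cv2.INTER_CUBIC)
cv2.imwrite('pics/d.png',cv2.cvtColor(a,cv2.COLOR_RGB2BGR))
E
```

```text
3.7 [0.5607 0.0453 0.2019] [ 21.1546  16.9092 -10.2956   0.0562 -62.8338 -46.1352] -114.95491850586379
tcp px side [305.5634 196.8754]
0.08 [312.2704 251.6793]
0.1045 [312.5427 241.7251]
0.1255 [312.7822 232.8972]
```

View pics/d.png

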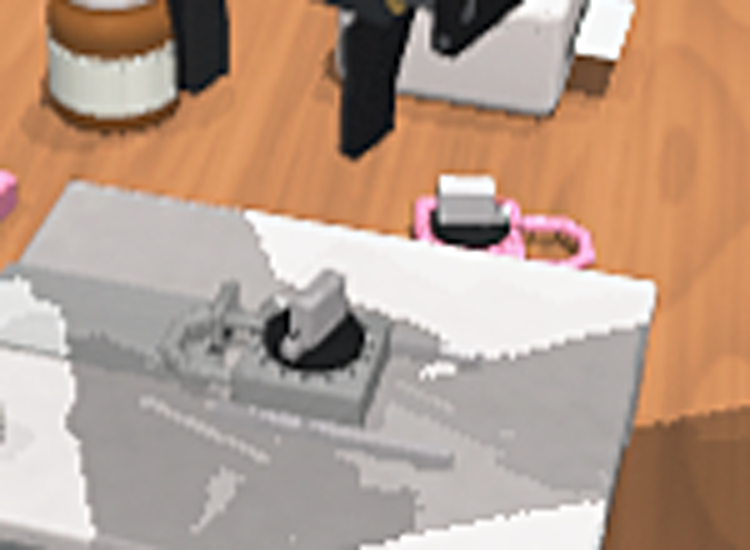

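```bash
python3 - <<'E'
from h import *
s=sense();print(s['tcp_pos']);print(plan(s['ee_rot'],s['tcp_pos'],down(-114),[.546,.0465,.109],5))
E
```

```text
[0.56073089 0.04534856 0.20191998]
([[1.0, 2.8, 18.6], [1.0, 2.8, 18.6], [1.0, 2.8, 18.6], [1.0, 2.8, 18.6], [1.0, 2.8, 18.6]], [-0.0, -0.0002, -0.0033])
```

Request:
step_arm --linear '[[1,3,19],[1,3,19],[1,3,18],[1,3,17],[1,2,0],[0,0,0]]' --delta_rot '[[0,0,-0.004],[0,0,-0.004],[0,0,-0.004],[0,0,0],[0,0,0],[0,0,0]]' --grip '[40,40,40,40,40,40]'

```text
time_s: 4.45
tcp_pos: [0.5445, 0.0514, 0.1304]
ee_rot: [[-0.402, -0.916, 0.001], [-0.916, 0.402, 0.0], [-0.001, -0.001, -1.0]]
wrist_force: [-0.5, 0.1, 0.1]
gripper_width: 0.46
gripper_force: 0.0
```

```bash
python3 - <<'E'
from h import *
s=sense();print(s['tcp_pos'],s['wrist_force'],s['moment']);R=s['ee_rot'];print(np.degrees(np.arctan2(R[1,0],R[0,0])));print(plan(R,s['tcp_pos'],down(-114),[.546,.0465,.108],1))
E
```

```text
[0.54449856 0.05138215 0.13042188] [-0.45864493  0.08978184  0.13532751] [ 0.09772122 -0.02599163 -0.06507499]
-113.72197042577902
([[3.9, -3.3, 22.4]], [-0.0012, 0.0008, 0.0049])
```

Request:
step_arm --linear '[[4,-3,11],[0,0,11],[0,0,0],[0,0,0]]' --delta_rot '[[0,0,0],[0,0,0],[0,0,0],[0,0,0]]' --grip '[40,40,40,40]'

```text
time_s: 4.95
tcp_pos: [0.5454, 0.046, 0.1075]
ee_rot: [[-0.403, -0.915, -0.0], [-0.915, 0.403, -0.0], [0.0, -0.0, -1.0]]
wrist_force: [-0.1, -1.2, -0.3]
gripper_width: 0.457
gripper_force: 0.0
```

```bash
python3 - <<'E'
from h import *
np.set_printoptions(precision=4,suppress=True)
c=capture('side');s=sense();print(s['tcp_pos'],s['wrist_force'],s['moment'])
a=c['img'][175:285,250:400];a=cv2.resize(a,None,fx=5,fy=5,interpolation=cv2.INTER_CUBIC)
cv2.imwrite('pics/e.png',cv2.cvtColor(a,cv2.COLOR_RGB2BGR))
E
```

```text
[0.5455 0.0461 0.1077] [ 0.1835 -0.2401 -0.1106] [ 0.1325 -0.0905  0.0076]
```

View pics/e.png

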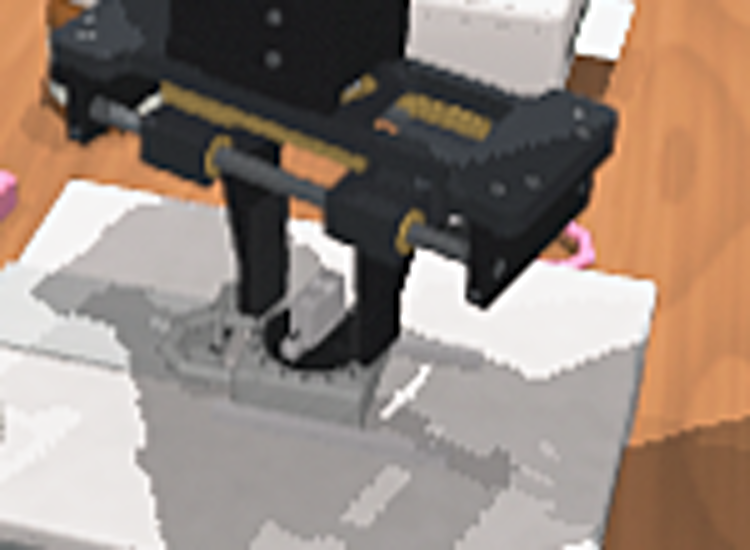

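The fingers at crop (262,230) and (378,280) straddle the dial's bar grip (315,305) evenly, just above the disc. Next I close on it.

Request:
step_arm --linear '[[0,0,0],[0,0,0],[0,0,0],[0,0,0],[0,0,0],[0,0,0]]' --delta_rot '[[0,0,0],[0,0,0],[0,0,0],[0,0,0],[0,0,0],[0,0,0]]' --grip '[5,5,5,5,5,5]'

```text
time_s: 5.75
tcp_pos: [0.5455, 0.0461, 0.1077]
ee_rot: [[-0.403, -0.915, 0.0], [-0.915, 0.403, 0.0], [-0.0, -0.0, -1.0]]
wrist_force: [0.1, 0.2, -0.3]
gripper_width: 0.114
gripper_force: 30.0
```

```bash
python3 - <<'E'
from h import *
np.set_printoptions(precision=4,suppress=True)
s=sense();print(s['tcp_pos'],s['wrist_force'],s['moment'],s['gripper_width']*87,s['gripper_force'])
R=s['ee_rot'];print(np.degrees(np.arctan2(R[1,0],R[0,0])))
E
```

```text
[0.5455 0.0461 0.1077] [ 0.1097  0.2234 -0.319 ] [ 0.0516 -0.2989 -0.0101] 9.884203472024161 29.99990075826645
-113.7729849834215
```

Request:
step_arm --linear '[[0,0,0],[0,0,0],[0,0,0],[0,0,0],[0,0,0],[0,0,0],[0,0,0],[0,0,0],[0,0,0],[0,0,0]]' --delta_rot '[[0,0,0.14],[0,0,0.14],[0,0,0.14],[0,0,0.14],[0,0,0.14],[0,0,0.14],[0,0,0.14],[0,0,0.14],[0,0,0.13],[0,0,0]]' --grip '[5,5,5,5,5,5,5,5,5,5]'

```text
time_s: 7.0
tcp_pos: [0.5449, 0.0465, 0.1077]
ee_rot: [[-0.996, 0.093, -0.001], [0.093, 0.996, 0.0], [0.001, 0.0, -1.0]]
wrist_force: [-0.9, 1.8, 2.4]
gripper_width: 0.115
gripper_force: 30.0
```

```bash
cat > q.py <<'E'
from h import *
np.set_printoptions(precision=4,suppress=True)
s=sense();print(s['time_s'],s['tcp_pos'],s['wrist_force'],s['moment'],s['gripper_width']*87,s['gripper_force'])
R=s['ee_rot'];print(np.degrees(np.arctan2(R[1,0],R[0,0])),s['joints'])
E
python3 q.py
```

```text
7.0 [0.5449 0.0465 0.1077] [-0.9146  1.7824  2.4053] [0.4113 0.2374 0.0177] 10.02074108765096 30.001350939273834
174.68084427790737 [  21.8502   20.9938  -19.4844   -0.0296  -49.5445 -117.1502]
```

Request:
step_arm --linear '[[3,0,0],[3,0,0],[3,0,0],[3,0,0],[3,0,0],[2,0,0],[0,0,0]]' --delta_rot '[[0,0,0],[0,0,0],[0,0,0],[0,0,0],[0,0,0],[0,0,0],[0,0,0]]' --grip '[5,5,5,5,5,5,5]'

```text
time_s: 7.88
tcp_pos: [0.5282, 0.0478, 0.1077]
ee_rot: [[-0.996, 0.094, 0.0], [0.094, 0.996, 0.0], [-0.0, 0.0, -1.0]]
wrist_force: [3.2, -0.7, 0.2]
gripper_width: 0.11
gripper_force: 30.0
```

```bash
python3 q.py
```

```text
7.875 [0.5282 0.0478 0.1077] [ 3.248  -0.7014  0.1565] [-0.0977 -1.1583 -0.006 ] 9.570778648398118 30.000151991844177
174.6099984767552 [  22.6998   19.5603  -21.8032   -0.0019  -48.628  -118.0885]
```

Request:
step_arm --linear '[[3,0,0],[3,0,0],[3,0,0],[2,0,0],[2,0,0],[0,0,0]]' --delta_rot '[[0,0,0],[0,0,0],[0,0,0],[0,0,0],[0,0,0],[0,0,0]]' --grip '[5,5,5,5,5,5]'

```text
time_s: 8.62
tcp_pos: [0.5152, 0.049, 0.1077]
ee_rot: [[-0.996, 0.094, -0.0], [0.094, 0.996, 0.0], [0.0, 0.0, -1.0]]
wrist_force: [3.4, -0.2, 0.2]
gripper_width: 0.114
gripper_force: 30.0
```

```bash
python3 q.py
```

```text
8.625 [0.5152 0.049  0.1077] [ 3.3934 -0.2235  0.1683] [ 0.0056 -1.2479 -0.0413] 9.904691054667731 30.000261962413788
174.6082716728164 [  23.4154   18.4562  -23.5498   -0.009   -47.9973 -118.8011]
```

Request:
step_arm --linear '[[1,0,0],[1,0,0],[0,0,0]]' --delta_rot '[[0,0,0],[0,0,0],[0,0,0]]' --grip '[5,5,5]'

```text
time_s: 9.0
tcp_pos: [0.5144, 0.0492, 0.1077]
ee_rot: [[-0.996, 0.094, 0.002], [0.094, 0.996, 0.0], [-0.002, 0.0, -1.0]]
wrist_force: [6.4, -1.3, -1.0]
gripper_width: 0.11
gripper_force: 30.0
```

Request:
step_arm --linear '[[1,0,0],[1,0,0],[0,0,0]]' --delta_rot '[[0,0,0],[0,0,0],[0,0,0]]' --grip '[5,5,5]'

```text
time_s: 9.38
tcp_pos: [0.5141, 0.0495, 0.1077]
ee_rot: [[-0.996, 0.094, 0.006], [0.094, 0.996, 0.001], [-0.006, 0.001, -1.0]]
wrist_force: [10.9, -3.9, -4.7]
gripper_width: 0.11
gripper_force: 30.0
```

Request:
step_arm --linear '[[-3,0,0],[-6,0,0],[-7,0,0],[-7,0,0],[-7,0,0],[-7,0,0],[-3,0,0],[0,0,0]]' --delta_rot '[[0,0,0],[0,0,0],[0,0,0],[0,0,0],[0,0,0],[0,0,0],[0,0,0],[0,0,0]]' --grip '[5,5,5,5,5,5,5,5]'

```text
time_s: 10.38
tcp_pos: [0.5462, 0.0456, 0.1078]
ee_rot: [[-0.995, 0.095, -0.011], [0.095, 0.995, -0.001], [0.011, -0.002, -1.0]]
wrist_force: [-9.0, 5.0, 12.7]
gripper_width: 0.109
gripper_force: 30.0
```

```bash
python3 q.py; python3 - <<'E'
from h import *
c=capture('side')
a=c['img'][190:280,250:370];a=cv2.resize(a,None,fx=6,fy=6,interpolation=cv2.INTER_CUBIC)
cv2.imwrite('pics/f.png',cv2.cvtColor(a,cv2.COLOR_RGB2BGR))
E
```

```text
10.375 [0.5462 0.0456 0.1078] [-8.9968  4.9849 12.7167] [ 1.6123  2.643  -0.0396] 9.476975695711575 30.011384189128876
174.55807276929835 [  21.615    21.3639  -18.7849   -0.2347  -50.4399 -116.9059]
```

View pics/f.png

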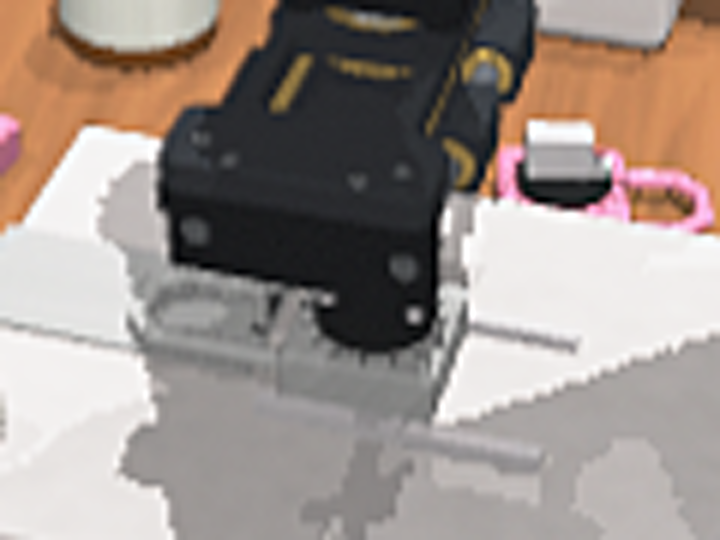

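The shackle is out (bow at crop (185,310)), with the staple at (270,312) in the gap near the case. Friction or the strap edge is resisting the forward slide, so I'll unload it slightly upward.

Request:
step_arm --linear '[[0,0,-1],[0,0,-1],[0,0,0]]' --delta_rot '[[0,0,0],[0,0,0],[0,0,0]]' --grip '[5,5,5]'

```text
time_s: 10.8
tcp_pos: [0.549, 0.0454, 0.108]
ee_rot: [[-0.995, 0.095, -0.005], [0.095, 0.996, -0.001], [0.005, -0.001, -1.0]]
wrist_force: [0.2, -0.1, -2.8]
gripper_width: 0.116
gripper_force: 30.0
```

```bash
python3 q.py
```

```text
10.8 [0.549  0.0454 0.108 ] [ 0.2448 -0.0628 -2.7804] [0.5627 0.0875 0.0271] 10.114881561999088 29.99953418970108
174.5654864481809 [  21.5444   21.4286  -18.6791   -0.1045  -50.1757 -116.9116]
```

Request:
step_arm --linear '[[-1,0,-2],[0,0,-3],[0,0,-3],[0,0,0]]' --delta_rot '[[0,0,0],[0,0,0],[0,0,0],[0,0,0]]' --grip '[5,5,5,5]'

```text
time_s: 11.3
tcp_pos: [0.5525, 0.0452, 0.118]
ee_rot: [[-0.996, 0.094, 0.001], [0.094, 0.996, -0.0], [-0.001, 0.0, -1.0]]
wrist_force: [-0.4, -0.6, -3.8]
gripper_width: 0.111
gripper_force: 30.0
```

```bash
python3 q.py; python3 - <<'E'
from h import *
c=capture('side')
a=c['img'][190:280,250:370];a=cv2.resize(a,None,fx=6,fy=6,interpolation=cv2.INTER_CUBIC)
cv2.imwrite('pics/g.png',cv2.cvtColor(a,cv2.COLOR_RGB2BGR))
E
```

```text
11.3 [0.5525 0.0452 0.118 ] [-0.3971 -0.5996 -3.8121] [ 0.0012 -0.1292  0.0473] 9.6575077276949 29.999316930770874
174.59389420856 [  21.4461   20.9007  -17.8389    0.0191  -51.2239 -116.8642]
```

View pics/g.png

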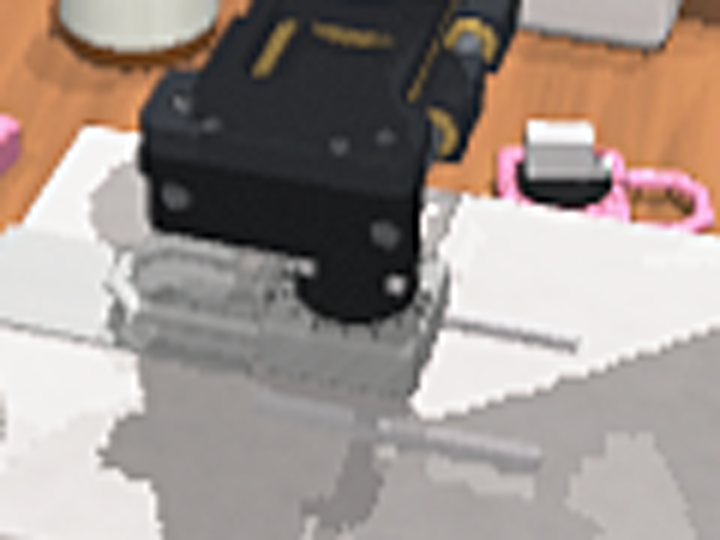

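The lock lifted cleanly with the shackle out, bow at crop (185,265), and the wrist carries only its weight. I'll lift it clear and carry it.

Request:
step_arm --linear '[[0,0,-10],[0,0,-15],[0,0,-15],[0,0,-15],[0,0,-11],[0,0,0]]' --delta_rot '[[0,0,0],[0,0,0],[0,0,0],[0,0,0],[0,0,0],[0,0,0]]' --grip '[5,5,5,5,5,5]'

```text
time_s: 12.1
tcp_pos: [0.5528, 0.0457, 0.1848]
ee_rot: [[-0.996, 0.094, 0.002], [0.094, 0.996, 0.001], [-0.002, 0.001, -1.0]]
wrist_force: [1.1, 0.5, -3.5]
gripper_width: 0.114
gripper_force: 30.0
```

Request:
step_arm --linear '[[4,15,0],[8,30,0],[9,35,0],[9,36,0],[9,36,0],[9,36,0],[9,36,0],[8,32,0],[5,20,0],[3,12,0]]' --delta_rot '[[0,0,0],[0,0,0],[0,0,0],[0,0,0],[0,0,0],[0,0,0],[0,0,0],[0,0,0],[0,0,0],[0,0,0]]' --grip '[5,5,5,5,5,5,5,5,5,5]'

```text
time_s: 13.35
tcp_pos: [0.506, 0.34, 0.1829]
ee_rot: [[-0.996, 0.093, -0.001], [0.093, 0.996, -0.001], [0.001, -0.001, -1.0]]
wrist_force: [-0.1, 0.2, -3.3]
gripper_width: 0.115
gripper_force: 30.0
```

```bash
python3 q.py; python3 -c "
from h import *
s=sense();print(plan(s['ee_rot'],s['tcp_pos'],down(174.6),[.507,.339,.136],4))"
```

```text
13.35 [0.506  0.34   0.1829] [-0.114   0.2001 -3.2545] [-0.0111 -0.137   0.0294] 10.001700433819583 29.998971819877625
174.64968147322344 [  49.0901   22.2795   -5.0988   -0.0066  -62.7024 -144.4373]
([[-0.3, -0.2, 11.7], [-0.3, -0.2, 11.7], [-0.3, -0.2, 11.7], [-0.3, -0.2, 11.7]], [-0.0003, -0.0002, 0.0002])
```

Request:
step_arm --linear '[[0,0,12],[0,0,12],[0,0,12],[0,0,11],[0,0,0],[0,0,0],[0,0,0]]' --delta_rot '[[0,0,0],[0,0,0],[0,0,0],[0,0,0],[0,0,0],[0,0,0],[0,0,0]]' --grip '[5,5,5,5,5,5,5]'

```text
time_s: 14.22
tcp_pos: [0.507, 0.3393, 0.1372]
ee_rot: [[-0.996, 0.094, 0.001], [0.094, 0.996, 0.001], [-0.001, 0.001, -1.0]]
wrist_force: [-0.2, 0.6, -4.2]
gripper_width: 0.111
gripper_force: 30.0
```

```bash
python3 q.py; python3 - <<'E'
from h import *
c=capture('side');t=capture('top')
b=cv2.resize(t['img'][200:310,100:210],None,fx=3.8181,fy=3.8181)
cv2.imwrite('pics/i.png',cv2.cvtColor(np.hstack([c['img'][:,200:500],b[:420,:420]]),cv2.COLOR_RGB2BGR))
E
```

```text
14.225 [0.507  0.3393 0.1372] [-0.2158  0.5755 -4.1899] [ 0.0639 -0.1603 -0.0685] 9.686377257474208 29.999366104602814
174.60775317778467 [  48.9867   24.5941   -8.5471    0.0106  -56.7783 -144.3848]
```

View pics/i.png

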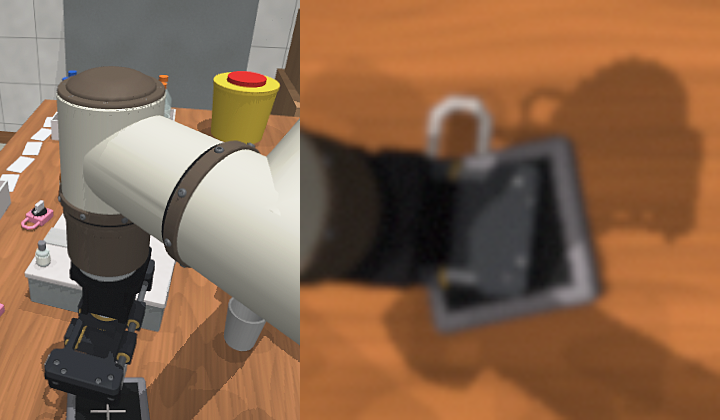

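The top view shows the shackle extended at (460,125) beyond the pad, with the lock held level in the gripper. The vial still stands at (43,253). Handing in.

```bash
python3 -c "
from station import finish_job
print(finish_job())"
```

```text
the job is handed in; nothing more can be done
None
```

I handed the job in with the lock open, off the staple and held level about 8 cm above the reader pad (no verdict came back); the vial still stands, and I moved nothing near the jar.

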